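# Present the square jar to the code reader

## Robot

A 6-joint arm with a two-finger parallel gripper is mounted at the origin on the work surface. World frame = base frame: x ahead of the robot, y to its left, z up, the work surface at z = 0. Lengths are in m, angles in rad, forces in N, time in s.
With the tool pointing down it reaches from about 0.3 to 1 m from the base axis. Payload 5.1 kg.
Tool frame: the origin (TCP) lies between the finger pads; the fingertips stand 19 mm ahead of it and the grasp point (between the pads) is the TCP (nose_length is the distance from the TCP to the fingertips, in m); x points along the fingers, y is the direction in which the jaws open and shut, and the axes are right-handed (so a half turn about x gives the same grasp; the last joint's range is limited). The gripper opens to 95 mm and grips with 3 to 60 N. Pads are 20 mm wide; open, the fingers measure 119 mm over their backs; the gripper's body (75 mm by 180 mm) begins 59 mm behind the grasp point.
Start: joints at [1.11, 0.124, 1.65, -0, 1.367, -0.083], TCP at [0.24, 0.604, 0.234] pointing down, gripper open.
Joint ranges: [-2.61, 2.61], [-1.02, 2.33], [0.03, 2.71], [-1.35, 4.49], [0.32, 2.68], [-2.91, 2.91]. Speed limits (rad/s): [2.57, 2.57, 3.14, 3.14, 3.14, 3.14].

## Interface

Orientations are given as a unit quaternion [x, y, z, w].
In Python, from rig import * gives the robot as it stands. The module is installed in compiled form; this text tells all that it offers.
- The arm moves only by the tool carry_out, never from a script. Its arguments are lists of equal length, an entry for each row: "xyz": the shift along the tool's x, y, z each as a share of 80 mm, from -1 to 1, a list of three; "yaw": the turn about the tool's x as a share of 0.5 rad, from -1 to 1; "fingers": the gripper's target within -1 to 1 (fully open at 1, half-way at 0, shut at -1). A call has 1 to 10 rows; each row is the pose to reach, as a shift and turn from the pose commanded when the call began, along the tool's axes at that moment; what a row does not reach only later rows make up. A row lasts 1/8 s, in which the tool goes at most 62.5 mm and 10.7 degrees, less where a joint would pass 70% of its speed; a pose out of reach is approached as far as the arm can. A call with a number of a shift or a turn outside -1 to 1 is refused whole. A call with a gripper value outside its range is refused whole. The fingers move at their own pace and stop on an object; "force" is the grip in N (left out, the last holds). Time passes only in rows, so rows that repeat a pose let the fingers close. It gives the time, the measured TCP pose, the force and the opening at its end, in the units of the state.
- sense(): the state, without advancing time (a new reading comes with each control period).
- get_image(name): name is "scene" or "top" or "wrist"; returns a dict with "img" (384x512x3 uint8, red, green, blue), "K" (3x3 intrinsics, pixels), "R" (3x3) and "t" (3): a world point X has camera coordinates R X + t. Camera axes: x right, y down, z forward; pixel columns grow to the right and rows downward; lengths in m; the calibration is good to about 2 mm. The wrist camera is an equidistant fisheye: a pixel r from the principal point sees the ray r / f radians off the axis. A picture is of the moment at which its call begins. There is no depth.
- job_done(): hands the job in, once; it reports no verdict.
The state is a dict: "time": time; "joint_pos": joint angles; "joint_vel": joint speeds; "joint_efforts": joint torques, N m; "position": TCP position; "ee_rot": TCP orientation; "ft_force": force on the tool from outside, world axes, zero at the start; "wrist_torque": the same for the moment, N m; "gripper_width": finger opening in m.
Only numpy, scipy, OpenCV 4.12 (cv2) and the standard library are available. Lean on these libraries where they do the work, as an engineer would, in place of code of your own. Each camera call takes 0.05 s, during which the arm holds its last target.

## Task

First aim the code reader on the packing table: turn its aiming knob until the pointer under the reader stands on the long mark of the scale, without touching the reader itself. Then turn the jar carousel, without spinning it fast, until the label of its one square jar faces the reader squarely, and finish while still holding the carousel still there for the read: do not let go. Leave the other things on the table where they are.

Things in the scene. Friction and masses are not known exactly. Their poses are not given: they have to be found in the camera images.
- reader_base: Fixed base of the code reader's pan mount: grey plate 215 x 120 x 12 mm, x from -102 to +113 mm. Origin on the table under the pan axis; z up; +x is where the reader looks when its pointer is on the mark; the carousel's axis stands exactly on this +x line, 270 to 320 mm from the origin. An aluminium bearing bracket, 98 mm high, stands at its -x end.
- reader_head: The code reader: dark box 56 x 46 x 54 mm with a round lens in front, top 90 mm above the table, on a gear wheel. Origin on the table on the pan axis; +x is where it looks. It can pan from -0.35 to +0.85 rad from the mark (positive anticlockwise from above) and starts 0.3 to 0.65 anticlockwise of it. Turned by the aiming knob; do not touch it.
- knob_grip (a point): Centre of the round black aiming knob (38 mm across, 26 mm tall, 106 to 132 mm above the table), on its upright axis, 119 mm above the table and 64 mm behind the pan axis (-64 mm on the base's x). Nothing within 60 mm of it stands higher than 98 mm.
- pointer_tip (a point): Tip of the thin black pointer (7 mm wide, its last 13 mm 3 mm wide) that sticks out forward under the reader and pans with it; 90 mm from the pan axis along the reader's +x, 20 mm above the table.
- aim_mark (a point): The long black mark (22 x 3.5 mm) on the white arc scale on the front of the base plate, among short thin ticks 10 degrees apart; point on the base's +x line, 90 mm from the pan axis, 20 mm above the table, where the pointer tip must stand.
- carousel_base: Fixed round black foot of the carousel, 170 mm across, 10 mm thick; origin on the table under the carousel's axis.
- carousel: The revolving carousel: grey deck 252 mm across, top 25 mm above the table, six seats on a circle of 83 mm radius: four round jars (56 mm across, up to 111 mm high), one empty seat, and opposite it the one square jar. Jars sit fast. Origin on the table on its axis, z up, its -x points at the square jar. Turns endlessly either way, drag about 0.05 Nm, stays where left.
- jar_label (a point): Centre of the white code label (46 x 42 mm) on the outward face of the square jar (58 x 58 mm, small round cap 40 mm across, top 107 mm above the table): 113 mm from the carousel's axis, 60 mm above the table. It faces the reader when it lies on the base's +x line between the carousel's axis and the reader. It starts 0.9 rad to half a turn away, on either side.
- handle (a point): Middle of the carousel's black T-handle, on the carousel's axis, 156 mm above the table: a level bar 100 mm long, 16 mm wide, 20 mm tall (146 to 166 mm above the table) on a 24 mm post. The bar lies along the carousel's x, so one end points to the square jar, and turns with the carousel. All jars are lower than 112 mm.
- handle_end (a point): End of the T-handle bar on the square jar's side, 50 mm from the carousel's axis, 156 mm above the table.
- spare_jar: Bystander: a loose round jar, 56 mm across, 84 mm tall, beside the reader's line of sight. Origin under its centre.
- tape_roll: Bystander: a loose roll of brown tape lying flat, 96 mm across, 48 mm tall, on the robot's side of the line of sight. Origin under its centre.
- carton: Bystander: a small closed cardboard carton 120 x 160 x 65 mm. Origin under its centre.
- phone: Bystander: a phone lying flat, 74 x 150 x 9 mm. Origin under its centre.
- cutter: Bystander: a box cutter lying flat, 155 x 22 x 14 mm. Origin under its handle's centre.
- parts_bin: Bystander: a blue open parts bin 150 x 105 x 70 mm. Origin under its centre.
- label_roll: Bystander: a roll of labels standing on its end face, 84 mm across, 52 mm tall. Origin under its centre.
- aim_knob (a joint): Angle of the aiming knob about the vertical, rad, positive anticlockwise from above; 0 with the pointer on the mark, limits -2.55 and 1.05. Starts at -0.9 to -1.95. Geared 3 to 1 to the reader in the opposite sense: turning the knob 3 rad anticlockwise pans the reader 1 rad clockwise. Drag about 0.03 Nm; it stays where it is left.

How it is judged:
On the way, in this order (a step that is already met when the one before it is completed fails the run):
1. the pointer stands on the long mark (horizontal distance between pointer_tip and aim_mark below 0.005 m), for 0.3 s.
2. the square jar's label faces the reader while the carousel is held (y of jar_label in the frame of reader_base between -0.012 and 0.012 m and x of jar_label in the frame of reader_base below 0.25 m and contact force between the fingers and carousel above 1 N), for 0.2 s.
At the end, for the whole second after the job is handed in: Pointer tip within 6 mm of the long mark; the square jar's label within 12 mm of the base's +x line (6 degrees of turn), on the reader's side; carousel still (below 0.1 rad/s) and held by the fingers (over 1 N), all through the last second (all of step 2 and horizontal distance between pointer_tip and aim_mark below 0.006 m and angular speed of carousel below 0.1 rad/s); the arm keeps its last pose, push and grip.
It fails at once if the reader itself or its pointer is touched (over 0.5 N) (contact force between any of the fingers, the arm and reader_head above 0.5 N).
It fails at once if the carousel is spun faster than 3 rad/s (angular speed of carousel above 3 rad/s).
It fails at once if a bystander is moved by more than 30 mm (distance of any of spare_jar, tape_roll, carton, phone, cutter, parts_bin, label_roll from where it was at the start of the episode above 0.03 m).
It also fails if it takes over 64 s, if anything falls off the work surface, if the arm or the gripper's body presses on something with over 40 N, if the wrist force passes 120 N, or if a joint passes its speed limit or range.

## Working session

There is one attempt and no reset: what is moved stays moved. The work goes in short steps, Python scripts to look and compute and a tool call to move; the robot and the scene stay as the last step left them, time stands still between calls to the robot, and variables do not carry over. Pictures are saved under pics/ and viewed, and the job is handed in when it is done.

Besides the shell and the picture viewer there is one more tool, called after "Call:" in YAML: its name, and indented under it one key for each argument. carry_out: Moves the arm, as the interface text tells. Its arguments: {"type":"object","properties":{"xyz":{"type":"array","items":{"type":"array","items":{"type":"number"}}},"yaw":{"type":"array","items":{"type":"number"}},"fingers":{"type":"array","items":{"type":"number"}},"force":{"type":"number"}},"required":["xyz","yaw","fingers"]}

```bash
mkdir -p pics; python3 - <<'E'
from rig import *
import cv2,numpy as np
for n in ["scene","top","wrist"]:
    d=get_image(n); cv2.imwrite(f"pics/{n}0.png",d["img"][:,:,::-1]); np.savez(f"{n}0.npz",**d)
    print(n,d["K"].tolist(),np.round(d["R"],3).tolist(),np.round(d["t"],3).tolist())
s=sense()
for k in s: print(k,np.round(s[k],3))
E
```

```text
scene [[360.9087569093305, 0.0, 253.64757981294642], [0.0, 360.9087569093305, 183.07266091710443], [0.0, 0.0, 1.0]] [[0.069, 0.998, -0.004], [0.788, -0.057, -0.613], [-0.612, 0.039, -0.79]] [-0.029, -0.351, 1.565]
top [[383.02541475234847, 0.0, 257.30882473128815], [0.0, 383.02541475234847, 186.82677592802415], [0.0, 0.0, 1.0]] [[-0.006, -1.0, -0.027], [-0.986, 0.01, -0.165], [0.165, 0.026, -0.986]] [0.032, 0.524, 1.368]
wrist [[297.3186396354542, 0.0, 255.22193077984016], [0.0, 297.3186396354542, 188.37314077779246], [0.0, 0.0, 1.0]] [[0.369, 0.93, -0.003], [0.903, -0.357, 0.239], [0.222, -0.091, -0.971]] [-0.65, -0.028, 0.391]
time 0.15
joint_pos [ 1.11   0.124  1.651  0.     1.367 -0.083]
joint_vel [ 0.002 -0.002 -0.004  0.    -0.001  0.001]
joint_efforts [ 1.0000e-03 -4.1820e+01 -3.6047e+01  7.7000e-02  4.7000e-02 -0.0000e+00]
position [0.24  0.604 0.233]
ee_rot [ 0.132  0.695 -0.133  0.694]
ft_force [-0.053  0.515 -0.504]
wrist_torque [0.003 0.043 0.018]
gripper_width 0.095
```

View pics/scene0.png

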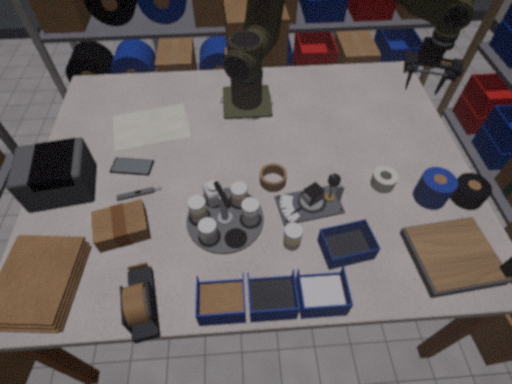

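View pics/top0.png

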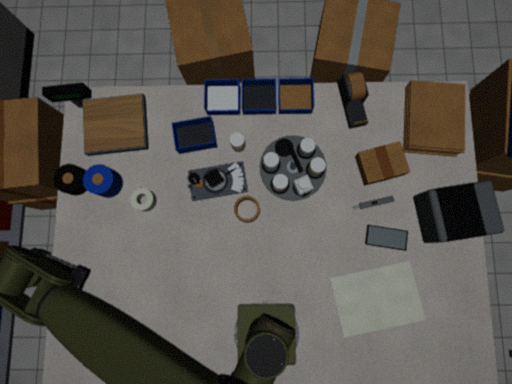

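View pics/wrist0.png

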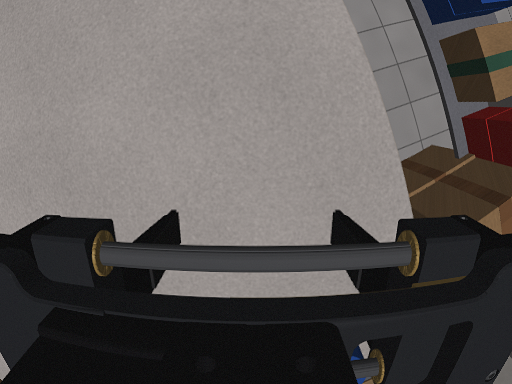

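The overview pictures show the reader near top pixel (215,180), its knob near (195,181), and the carousel near (293,167). I'll enlarge these areas.

```bash
python3 - <<'E'
import cv2
a=cv2.imread("pics/top0.png")[115:235,170:345]; cv2.imwrite("pics/topz.png",cv2.resize(a,None,fx=4.5,fy=4.5,interpolation=cv2.INTER_CUBIC))
a=cv2.imread("pics/scene0.png")[150:270,180:355]; cv2.imwrite("pics/scenez.png",cv2.resize(a,None,fx=4.5,fy=4.5,interpolation=cv2.INTER_CUBIC))
E
```

```text
(no output)
```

View pics/topz.png

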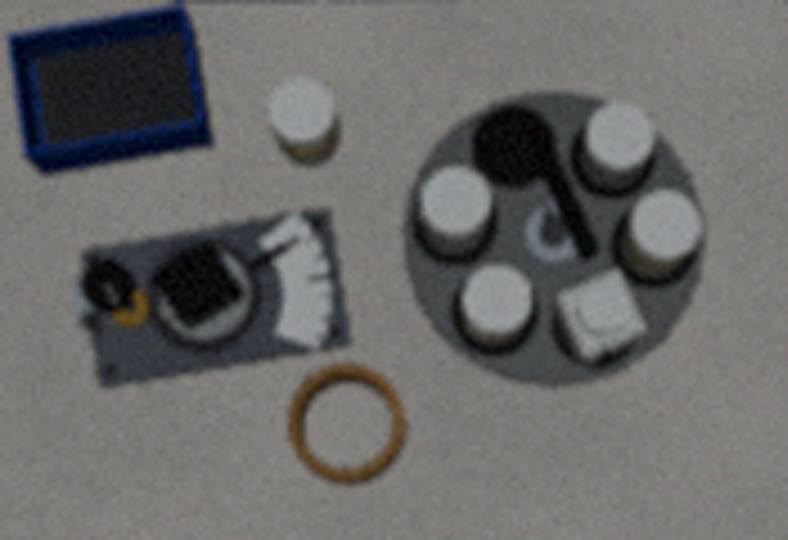

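View pics/scenez.png

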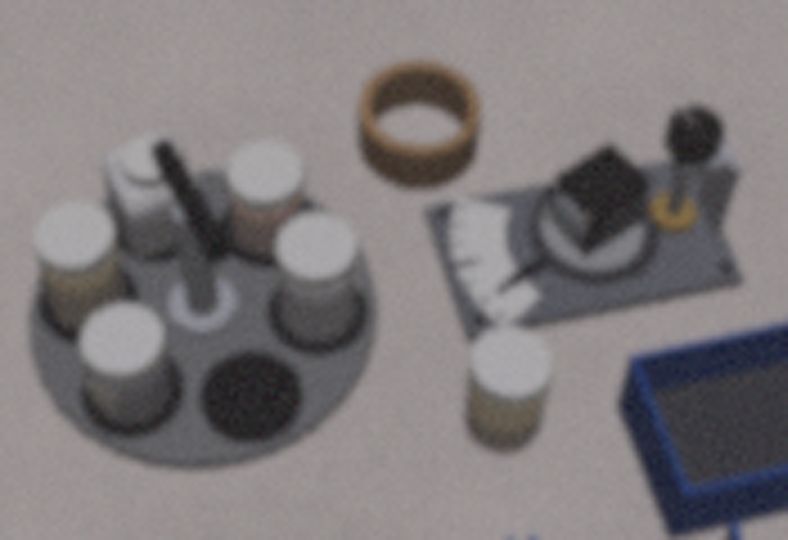

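In the zooms, the plate corners, the knob (107,287), the deck disc, the bar and the square jar with its cap (600,310) are all clear. Next I'll measure positions by ray casting.

```bash
cat >h.py <<'E'
import numpy as np,cv2
def ld(n): return dict(np.load(n+".npz"))
def cast(d,px,z):
    K,R,t=d["K"],d["R"],d["t"]; C=-R.T@t
    v=R.T@np.linalg.inv(K)@np.array([px[0],px[1],1.]); s=(z-C[2])/v[2]; return C+s*v
def tri(d1,p1,d2,p2):
    P=[d["K"]@np.c_[d["R"],d["t"]] for d in(d1,d2)]
    X=cv2.triangulatePoints(P[0],P[1],np.array(p1,float).reshape(2,1),np.array(p2,float).reshape(2,1)).ravel(); return X[:3]/X[3]
def proj(d,X):
    c=d["K"]@(d["R"]@np.asarray(X,float)+d["t"]); return c[:2]/c[2]
Z=lambda u,v,ox,oy:(ox+(u+.5)/4.5-.5, oy+(v+.5)/4.5-.5)
T=lambda u,v:Z(u,v,170,115)
S=lambda u,v:Z(u,v,180,150)
E
python3 - <<'E'
from h import *
t=ld("top0");s=ld("scene0")
r=lambda x:np.round(x,4)
print("knob top",r(cast(t,T(105,284),.132)), r(cast(s,S(695,130),.132)), "tri",r(tri(t,T(107,287),s,S(695,135))))
cs=[cast(t,T(*p),.012) for p in[(82,247),(328,210),(351,345),(103,386)]]
for c in cs: print("corner",r(c))
cs=[cast(s,S(*p),.012) for p in[(428,208),(735,165),(742,283),(475,340)]]
for c in cs: print("cornerS",r(c))
# deck
for n,d,f in(("top",t,T),("scene",s,S)):
    print(n,[r(cast(d,f(*p),.025)) for p in ([(404,237),(704,237),(553,92),(553,386)] if n=="top" else [(30,310),(377,310),(200,465)])])
print("square cap", r(cast(t,T(598,308),.107)), r(cast(s,S(148,156),.107)))
print("bar end near", r(cast(t,T(586,252),.166)), r(cast(s,S(163,148),.166)))
print("bar other", r(cast(s,S(217,245),.166)))
print("empty seat",r(cast(t,T(514,147),.025)),r(cast(s,S(252,396),.025)))
print("ring",r(cast(t,T(549,236),.026)),r(cast(s,S(202,303),.026)))
print("tip",r(cast(t,T(298,240),.02)),r(cast(s,S(495,290),.02)))
print("head top",r(cast(t,T(200,280),.09)))
E
```

```text
knob top [0.5439 0.25   0.132 ] [0.5476 0.2449 0.132 ] tri [0.5434 0.2492 0.1209]
corner [0.5994 0.294  0.012 ]
corner [0.629 0.085 0.012]
corner [0.5129 0.0657 0.012 ]
corner [0.4803 0.2735 0.012 ]
cornerS [0.5152 0.0659 0.012 ]
cornerS [0.4913 0.309  0.012 ]
cornerS [0.5998 0.29   0.012 ]
cornerS [0.6342 0.0874 0.012 ]
top [array([0.6019, 0.0204, 0.025 ]), array([ 0.5989, -0.2297,  0.025 ]), array([ 0.7261, -0.1068,  0.025 ]), array([ 0.475 , -0.1015,  0.025 ])]
scene [array([ 0.594 , -0.2316,  0.025 ]), array([0.612 , 0.0182, 0.025 ]), array([ 0.726 , -0.1115,  0.025 ])]
square cap [ 0.5253 -0.1324  0.107 ] [ 0.5234 -0.1389  0.107 ]
bar end near [ 0.5577 -0.119   0.166 ] [ 0.5634 -0.1234  0.166 ]
bar other [ 0.6444 -0.0894  0.166 ]
empty seat [ 0.6784 -0.0729  0.025 ] [ 0.6758 -0.0744  0.025 ]
ring [ 0.6011 -0.1007  0.026 ] [ 0.5976 -0.1075  0.026 ]
tip [0.6015 0.1097 0.02  ] [0.5979 0.106  0.02  ]
head top [0.5544 0.1822 0.09  ]
```

```bash
python3 - <<'E'
from rig import *
import numpy as np
from scipy.spatial.transform import Rotation as Ro
s=sense();M=Ro.from_quat(s["ee_rot"]).as_matrix();print(M.round(3),s["time"])
print("psi y",np.arctan2(M[1,1],M[0,1]), "psi z",np.arctan2(M[1,2],M[0,2]))
for p in([.546,.251,.20],[.601,-.105,.21]):print((M.T@(np.array(p)-s["position"])/.08).round(3))
E
```

```text
[[-0.001  0.369  0.929]
 [-0.001  0.929 -0.369]
 [-1.    -0.002 -0.   ]] 0.15
psi y 1.1930212060720837 psi z -0.3777753432274301
[ 0.412 -2.685  5.187]
[ 0.293 -6.568  7.467]
```

Call:
carry_out:
  xyz:
    - [0, -0.15, 0.29]
    - [0, -0.3, 0.58]
    - [0, -0.45, 0.865]
  yaw: [0.34, 0.68, 1]
  fingers: [1, 1, 1]

```text
time: 0.52
position: [0.2911, 0.5444, 0.2332]
ee_rot: [0.302, 0.639, -0.302, 0.639]
ft_force: [0.3, 0.3, 0.6]
gripper_width: 0.095
```

Call:
carry_out:
  xyz:
    - [0, 0.01, 0.5]
    - [0, 0.02, 1]
  yaw: [0, 0]
  fingers: [1, 1]

```text
time: 0.78
position: [0.3436, 0.4836, 0.2332]
ee_rot: [0.3, 0.64, -0.301, 0.64]
ft_force: [0.2, -0.5, -0.7]
gripper_width: 0.0956
```

Call:
carry_out:
  xyz:
    - [0, 0.01, 0.5]
    - [0, 0.02, 1]
  yaw: [0, 0]
  fingers: [1, 1]

```text
time: 1.02
position: [0.3961, 0.4229, 0.2333]
ee_rot: [0.3, 0.64, -0.301, 0.64]
ft_force: [-0.2, -0.8, -0.6]
gripper_width: 0.0954
```

Call:
carry_out:
  xyz:
    - [0, 0.01, 0.5]
    - [0, 0.02, 1]
    - [0, 0.02, 1]
  yaw: [0, 0, 0]
  fingers: [1, 1, 1]

```text
time: 1.4
position: [0.449, 0.3618, 0.2333]
ee_rot: [0.301, 0.64, -0.302, 0.64]
ft_force: [0.8, 0.4, -0.6]
gripper_width: 0.0952
```

Call:
carry_out:
  xyz:
    - [0, 0.01, 0.5]
    - [0, 0.02, 0.92]
  yaw: [0, 0]
  fingers: [1, 1]

```text
time: 1.65
position: [0.496, 0.308, 0.2334]
ee_rot: [0.3, 0.64, -0.3, 0.64]
ft_force: [-0.1, -0.5, 0.5]
gripper_width: 0.0952
```

Call:
carry_out:
  xyz:
    - [0, 0.01, 0.5]
    - [0, 0.02, 0.92]
    - [0, 0.02, 0.92]
  yaw: [0, 0, 0]
  fingers: [1, 1, 1]

```text
time: 2.02
position: [0.5449, 0.2517, 0.2333]
ee_rot: [0.301, 0.64, -0.301, 0.64]
ft_force: [-0.3, -0.2, -0.3]
gripper_width: 0.0947
```

```bash
cat >snap.py <<'E'
import sys
from rig import *
from h import *
from scipy.spatial.transform import Rotation as Ro
for n in sys.argv[2:]:
    d=get_image(n);k=n+sys.argv[1]; np.savez(k+".npz",**d); im=d["img"][:,:,::-1]
    if n=="top": im=cv2.resize(im[115:235,170:345],None,fx=4.5,fy=4.5,interpolation=cv2.INTER_CUBIC)
    if n=="scene": im=cv2.resize(im[150:270,180:355],None,fx=4.5,fy=4.5,interpolation=cv2.INTER_CUBIC)
    cv2.imwrite("pics/"+k+".png",im)
s=sense();M=Ro.from_quat(s["ee_rot"]).as_matrix()
print(s["time"],s["position"].round(4) if hasattr(s["position"],"round") else s["position"],"psi",np.arctan2(M[1,1],M[0,1]).round(3),np.round(s["joint_pos"],2),np.round(s["ft_force"],1),s["gripper_width"])
E
python3 snap.py 1 wrist top
```

```text
2.125 [0.5437 0.2531 0.2333] psi 0.693 [ 0.35  0.01  1.77  0.    1.36 -0.35] [-1.4 -0.6  0.5] 0.09484004210087252
```

View pics/wrist1.png

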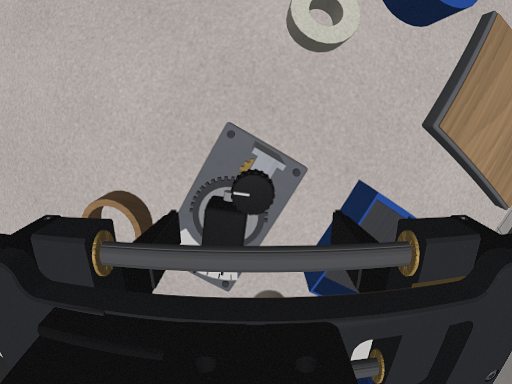

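The knob is seen between the fingers at about (253,192). I'll cast it with the fisheye model.

```bash
cat >>h.py <<'E'
def castw(d,px,z):
    K,R,t=d["K"],d["R"],d["t"]; q=(np.array(px)-K[:2,2])/K[0,0]; r=np.linalg.norm(q)
    v=np.r_[q/max(r,1e-9)*np.sin(r),np.cos(r)]; C=-R.T@t; v=R.T@v; return C+(z-C[2])/v[2]*v
E
python3 - <<'E'
from h import *
d=ld("wrist1");im=d["img"].astype(int)
m=((im.max(2)<45)).astype(np.uint8); m[:165]=0;m[235:]=0;m[:,:220]=0;m[:,290:]=0
g=cv2.cvtColor(d["img"],cv2.COLOR_RGB2GRAY)
cv2.imwrite("pics/wz.png",cv2.resize(d["img"][130:300,160:330,::-1],None,fx=3.5,fy=3.5,interpolation=cv2.INTER_CUBIC))
for p in [(253,190),(252,188),(253,194)]: print(castw(d,p,.132).round(4))
for p,z in [((229,123),.012),((307,169),.012)]: print("c",castw(d,p,z).round(4))
E
```

```text
[0.5421 0.2534 0.132 ]
[0.5403 0.2543 0.132 ]
[0.5445 0.2506 0.132 ]
c [0.4826 0.2768 0.012 ]
c [0.5964 0.2951 0.012 ]
```

View pics/wz.png

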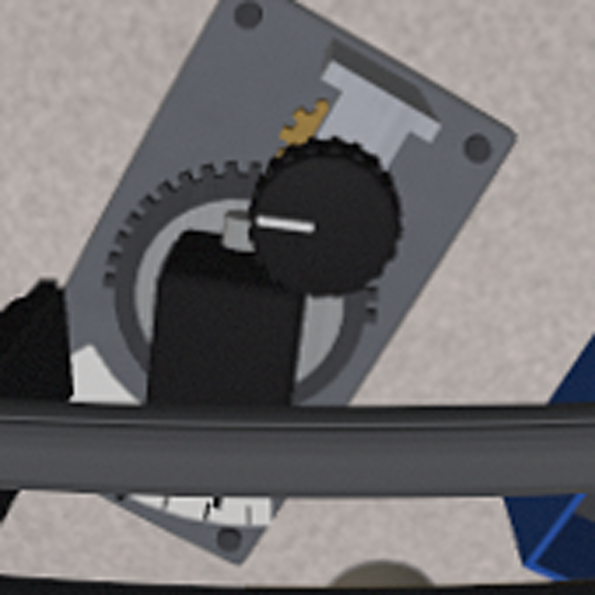

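Call:
carry_out:
  xyz:
    - [0.35, 0, 0]
    - [0.7, 0, 0.01]
  yaw: [0, 0]
  fingers: [0.6, 0.2]

```text
time: 2.38
position: [0.5441, 0.2533, 0.1775]
ee_rot: [0.3, 0.64, -0.299, 0.641]
ft_force: [-0.3, 0.3, -0.7]
gripper_width: 0.0804
```

Call:
carry_out:
  xyz:
    - [0.35, 0, 0]
    - [0.69, 0, 0]
    - [0.69, 0, 0]
  yaw: [0, 0, 0]
  fingers: [0.2, 0.2, 0.2]

```text
time: 2.75
position: [0.5421, 0.2524, 0.1196]
ee_rot: [0.299, 0.642, -0.301, 0.639]
ft_force: [-0.3, 0.4, -0.2]
gripper_width: 0.0577
```

Call:
carry_out:
  xyz:
    - [0, 0, 0]
    - [0, 0, 0]
    - [0, 0, 0]
    - [0, 0, 0]
    - [0, 0, 0]
    - [0, 0, 0]
  yaw: [0, 0, 0, 0, 0, 0]
  fingers: [-0.3, -1, -1, -1, -1, -1]
  force: 20

```text
time: 3.5
position: [0.5429, 0.2504, 0.1241]
ee_rot: [0.298, 0.641, -0.302, 0.639]
ft_force: [-10.8, -6.4, 8.5]
gripper_width: 0.0376
```

```bash
python3 snap.py 2 scene wrist
```

```text
3.6 [0.5429 0.2504 0.1241] psi 0.693 [ 0.34  0.11  1.86 -0.    1.18 -0.35] [-9.9 -6.6  8.6] 0.037816765470958164
```

View pics/scene2.png

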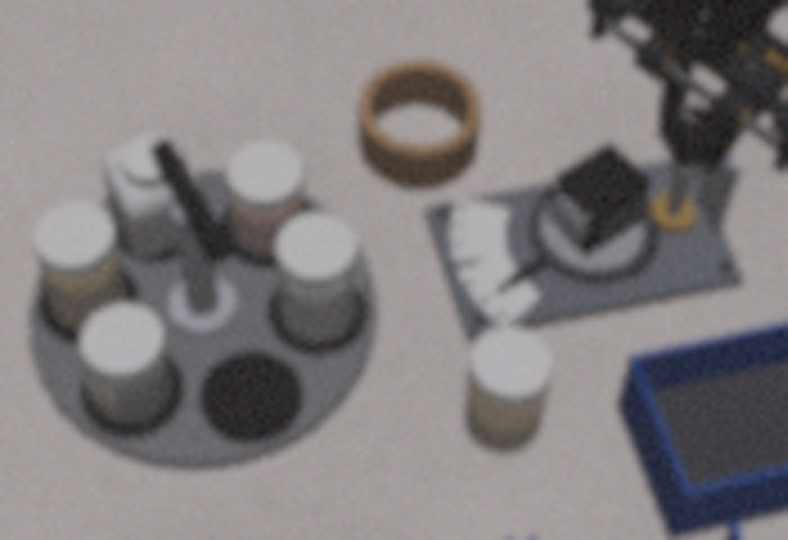

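View pics/wrist2.png

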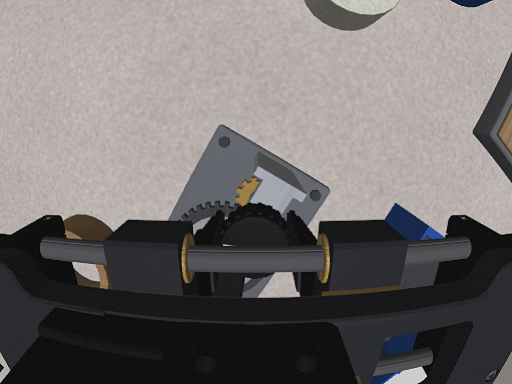

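The knob is gripped at 37.6 mm opening, which matches its 38 mm. The scale and pointer are visible to the scene camera near (470,270). Now I'll turn it anticlockwise, which is negative yaw.

Call:
carry_out:
  xyz:
    - [0, 0, 0]
    - [0, 0, 0]
    - [0, 0, 0]
    - [0, 0, 0]
    - [0, 0, 0]
  yaw: [-0.2, -0.4, -0.6, -0.8, -1]
  fingers: [-1, -1, -1, -1, -1]

```text
time: 4.22
position: [0.5425, 0.2497, 0.1241]
ee_rot: [0.129, 0.697, -0.134, 0.693]
ft_force: [-11.4, -8.6, 10.3]
gripper_width: 0.0372
```

Call:
carry_out:
  xyz:
    - [0, 0, 0]
    - [0, 0, 0]
    - [0, 0, 0]
    - [0, 0, 0]
    - [0, 0, 0]
    - [0, 0, 0]
  yaw: [-0.2, -0.4, -0.6, -0.7, -0.8, -0.8]
  fingers: [-1, -1, -1, -1, -1, -1]

```text
time: 4.97
position: [0.5424, 0.2491, 0.1241]
ee_rot: [-0.01, 0.71, 0.006, 0.704]
ft_force: [-12.4, -9.9, 11.4]
gripper_width: 0.0376
```

```bash
python3 snap.py 3 scene top
```

```text
5.075 [0.5424 0.2491 0.1241] psi 1.594 [ 0.34  0.11  1.86 -0.    1.18 -1.25] [-12.  -10.2  11.1] 0.0376877119711639
```

View pics/scene3.png

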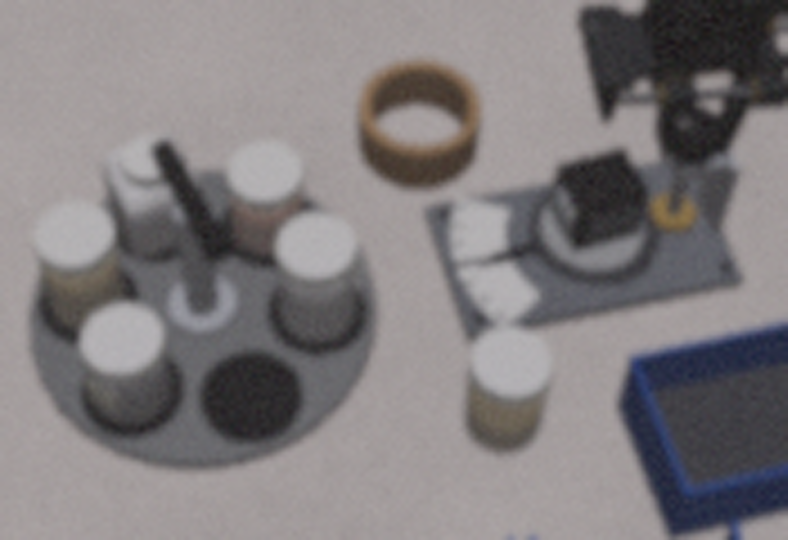

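View pics/top3.png

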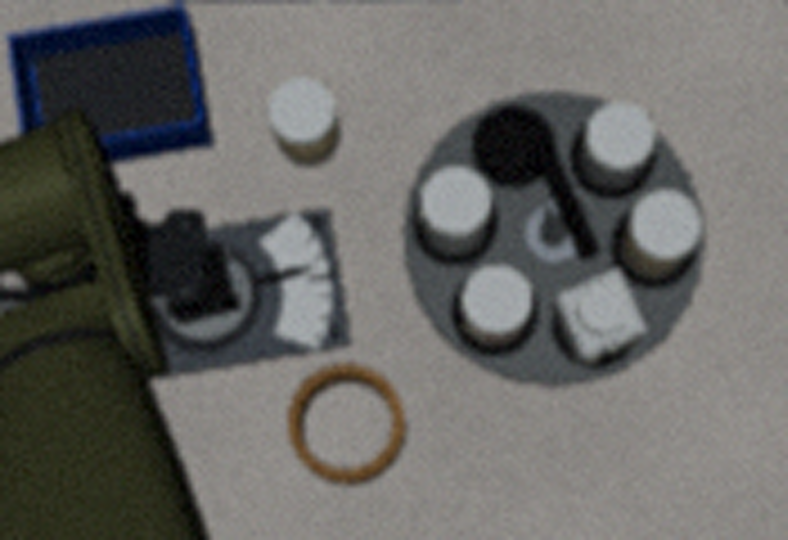

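```bash
python3 - <<'E'
from h import *
O=np.array([.5557,.1877]);u=np.array([.1527,-.988])
for n,ox,oy in(("top",228,160),("scene",276,190)):
    a=[]
    for k in "03":
        d=ld(n+k); w=40 if n=="top" else 36
        a.append(cv2.resize(d["img"][oy:oy+w,ox:ox+w,::-1],(390,390),interpolation=cv2.INTER_CUBIC))
    cv2.imwrite(f"pics/z{n}.png",np.hstack(a))
    p=proj(d,np.r_[O+.09*u,.02]); print(n,p,(p-[ox,oy]+.5)*390/w-.5)
E
python3 - <<'E'
import cv2,numpy as np
a=cv2.imread('pics/ztop.png');b=cv2.imread('pics/zscene.png');cv2.imwrite('pics/zz.png',cv2.resize(np.vstack([a,b]),(600,600)))
E
```

```text
top [238.70152734 176.22384198] [108.71489155 162.55745933]
scene [286.336766   207.01936703] [116.89829834 189.29314283]
```

View pics/zz.png

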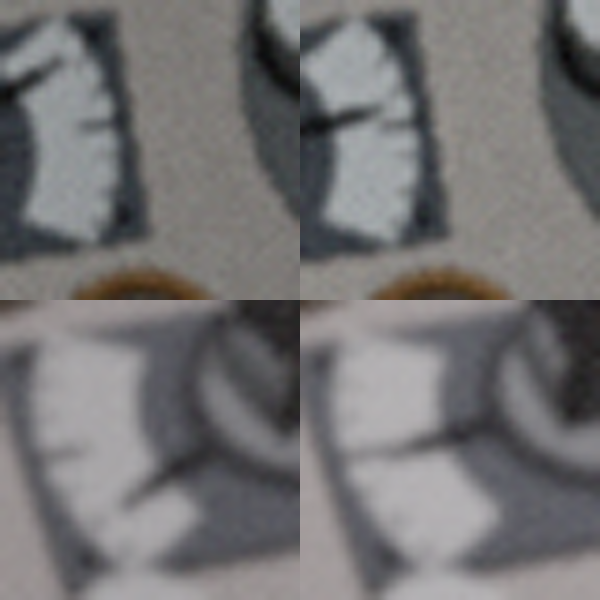

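The pointer is now just short of the long mark. In the top view the tip is about 5–6 mm away, on the positive side, so I'll turn the knob another ~0.18 rad.

Call:
carry_out:
  xyz:
    - [0, 0, 0]
    - [0, 0, 0]
    - [0, 0, 0]
    - [0, 0, 0]
  yaw: [-0.12, -0.24, -0.36, -0.36]
  fingers: [-1, -1, -1, -1]

```text
time: 5.58
position: [0.5425, 0.2489, 0.1241]
ee_rot: [-0.074, 0.706, 0.069, 0.701]
ft_force: [-13.0, -11.5, 11.7]
gripper_width: 0.0376
```

```bash
cat >zz.py <<'E'
import sys
from h import *
k=sys.argv[1];o=[]
for n,ox,oy in(("top",228,160),("scene",276,190)):
    d=ld(n+k);o.append(cv2.resize(d["img"][oy:oy+40,ox:ox+40,::-1],(390,390),interpolation=cv2.INTER_CUBIC))
cv2.imwrite(f"pics/zz{k}.png",np.hstack(o))
E
python3 snap.py 4 scene top; python3 zz.py 4
```

```text
5.675 [0.5425 0.2488 0.1241] psi 1.774 [ 0.34  0.11  1.86 -0.    1.18 -1.43] [-12.4 -11.4  10.9] 0.037680913704427145
```

View pics/zz4.png

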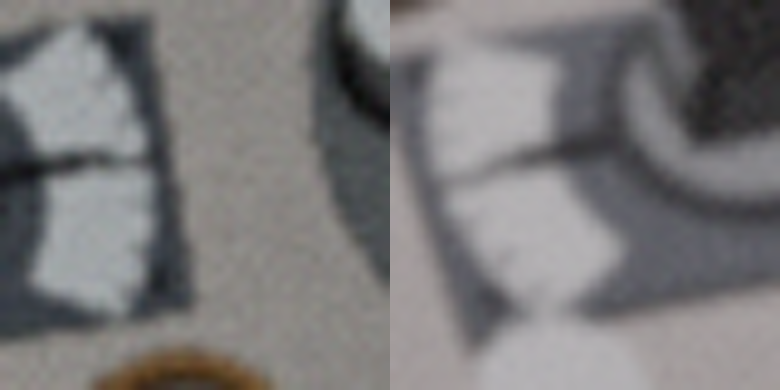

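```bash
cat >ridge.py <<'E'
from h import *
def ridge(k,cols,r0,r1,n="top"):
    g=cv2.cvtColor(ld(n+k)["img"],cv2.COLOR_RGB2GRAY).astype(float); out=[]
    for c in cols:
        col=g[r0:r1,c]; w=np.clip(np.median(col)-15-col,0,None)
        out.append((c,(w*np.arange(r0,r1)).sum()/max(w.sum(),1e-9),w.sum()))
    return np.round(out,2)
import sys
print("mark top0");print(ridge("0",range(236,246),172,181))
for k in sys.argv[1:]:
    print("ptr",k);print(ridge(k,range(230,246),170,181))
print("mark scene0");print(ridge("0",range(279,290),204,214,"scene"))
for k in sys.argv[1:]: print(ridge(k,range(279,298),200,214,"scene"))
E
python3 ridge.py 4
python3 - <<'E'
from h import *
O=np.array([.5557,.1877]);u=np.array([.1527,-.988])
for n in("top","scene"):
  d=ld(n+"0")
  for r in(.055,.079,.09,.101): print(n,r,proj(d,np.r_[O+r*u,.016 if r>.06 else .02]).round(2))
E
```

```text
mark top0
[[236.     0.     0.  ]
 [237.     0.     0.  ]
 [238.   176.33   9.  ]
 [239.   176.35  31.  ]
 [240.   176.28  25.  ]
 [241.   175.13  31.  ]
 [242.   174.35  34.  ]
 [243.   174.08  12.  ]
 [244.     0.     0.  ]
 [245.   179.54  13.  ]]
ptr 4
[[230.   177.2   44.  ]
 [231.   177.51 131.  ]
 [232.   177.33 162.  ]
 [233.   176.59 148.  ]
 [234.   176.38 200.  ]
 [235.   176.15 192.  ]
 [236.   176.06 139.  ]
 [237.   175.85 118.  ]
 [238.   175.89 118.  ]
 [239.   176.08  78.  ]
 [240.   176.12  25.  ]
 [241.   172.65  71.  ]
 [242.   171.43 101.  ]
 [243.   170.57   7.  ]
 [244.     0.     0.  ]
 [245.   179.46  24.  ]]
mark scene0
[[279.     0.     0.  ]
 [280.     0.     0.  ]
 [281.   212.82  14.  ]
 [282.   212.38  30.5 ]
 [283.   210.89  19.  ]
 [284.   208.     9.5 ]
 [285.   208.     4.5 ]
 [286.     0.     0.  ]
 [287.     0.     0.  ]
 [288.     0.     0.  ]
 [289.     0.     0.  ]]
[[279.     0.     0.  ]
 [280.   210.66  99.  ]
 [281.   211.11 133.  ]
 [282.   211.77  62.  ]
 [283.   211.07  42.  ]
 [284.   208.73  30.  ]
 [285.   207.44  24.  ]
 [286.   206.81  53.5 ]
 [287.   206.37  62.  ]
 [288.   206.12  83.  ]
 [289.   205.89 127.  ]
 [290.   205.72 146.  ]
 [291.   205.5  139.  ]
 [292.   205.22  79.  ]
 [293.   204.8   76.  ]
 [294.   204.82  66.  ]
 [295.   204.71  51.  ]
 [296.   204.47  45.  ]
 [297.   204.17  29.  ]]
top 0.055 [229.55 177.72]
top 0.079 [235.91 176.9 ]
top 0.09 [238.78 176.43]
top 0.101 [241.65 175.96]
scene 0.055 [296.4  205.08]
scene 0.079 [289.42 207.08]
scene 0.09 [286.26 207.69]
scene 0.101 [283.09 208.3 ]
```

The top view puts the tip about 0.6 px (2 mm) short of the mark and the scene view about 3 mm. I'll add another 0.08 rad of knob.

Call:
carry_out:
  xyz:
    - [0, 0, 0]
    - [0, 0, 0]
    - [0, 0, 0]
    - [0, 0, 0]
  yaw: [-0.08, -0.16, -0.16, -0.16]
  fingers: [-1, -1, -1, -1]

```text
time: 6.18
position: [0.5425, 0.2487, 0.1241]
ee_rot: [-0.102, 0.703, 0.097, 0.697]
ft_force: [-13.3, -11.9, 11.2]
gripper_width: 0.0377
```

```bash
python3 snap.py 5 scene top; python3 zz.py 5; python3 ridge.py 5
```

```text
6.275 [0.5425 0.2487 0.1241] psi 1.854 [ 0.34  0.11  1.86 -0.01  1.18 -1.51] [-13.1 -12.   10.8] 0.037589244396393565
mark top0
[[236.     0.     0.  ]
 [237.     0.     0.  ]
 [238.   176.33   9.  ]
 [239.   176.35  31.  ]
 [240.   176.28  25.  ]
 [241.   175.13  31.  ]
 [242.   174.35  34.  ]
 [243.   174.08  12.  ]
 [244.     0.     0.  ]
 [245.   179.54  13.  ]]
ptr 5
[[230.   177.51  35.  ]
 [231.   177.77 168.  ]
 [232.   177.73 242.  ]
 [233.   177.07 164.  ]
 [234.   176.86 167.  ]
 [235.   176.6  172.  ]
 [236.   176.5  121.  ]
 [237.   176.28  60.  ]
 [238.   176.2   83.  ]
 [239.   176.24  84.  ]
 [240.   176.17  30.  ]
 [241.   172.84  95.  ]
 [242.   171.36  92.  ]
 [243.   171.38  13.  ]
 [244.     0.     0.  ]
 [245.   179.54  26.  ]]
mark scene0
[[279.     0.     0.  ]
 [280.     0.     0.  ]
 [281.   212.82  14.  ]
 [282.   212.38  30.5 ]
 [283.   210.89  19.  ]
 [284.   208.     9.5 ]
 [285.   208.     4.5 ]
 [286.     0.     0.  ]
 [287.     0.     0.  ]
 [288.     0.     0.  ]
 [289.     0.     0.  ]]
[[279.   208.12   4.  ]
 [280.   210.67 108.  ]
 [281.   211.25 140.  ]
 [282.   211.53  70.  ]
 [283.   210.68  44.  ]
 [284.   208.47  35.  ]
 [285.   207.07  42.5 ]
 [286.   206.36  80.  ]
 [287.   206.03  86.  ]
 [288.   205.79  96.  ]
 [289.   205.5  139.  ]
 [290.   205.28 154.  ]
 [291.   204.92 134.  ]
 [292.   204.42 108.  ]
 [293.   203.95 108.5 ]
 [294.   204.36  69.  ]
 [295.   204.18  60.5 ]
 [296.   203.97  35.  ]
 [297.   203.67  51.  ]]
```

View pics/zz5.png

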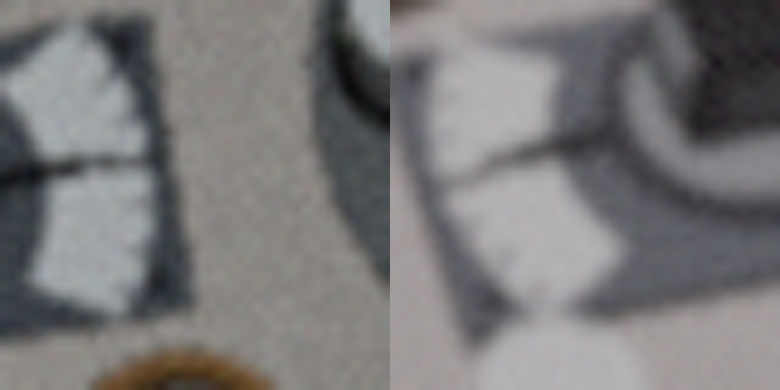

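Both views show the pointer and mark as one line. The top view has the tip within about 1 mm, and the scene view agrees within 2 mm on the other side. I'll release, rise, and check again with the arm clear.

Call:
carry_out:
  xyz:
    - [0, 0, 0]
    - [0, 0, 0]
    - [0, 0, 0]
    - [0, 0, 0]
  yaw: [0, 0, 0, 0]
  fingers: [-0.1, 0.1, 0.3, 0.3]

```text
time: 6.78
position: [0.545, 0.2521, 0.1226]
ee_rot: [-0.099, 0.7, 0.1, 0.7]
ft_force: [-0.4, -0.7, -0.4]
gripper_width: 0.0613
```

Call:
carry_out:
  xyz:
    - [-0.4, 0, 0]
    - [-0.9, 0, 0]
    - [-1, 0, 0]
  yaw: [0, 0, 0]
  fingers: [0.4, 0.6, 0.6]

```text
time: 7.15
position: [0.5466, 0.2526, 0.2062]
ee_rot: [-0.099, 0.698, 0.1, 0.702]
ft_force: [-0.4, 0.2, -0.4]
gripper_width: 0.0753
```

```bash
python3 snap.py 6 scene top wrist; python3 zz.py 6; python3 ridge.py 6 | sed -n '12,28p'
```

```text
7.3 [0.5446 0.2518 0.2018] psi 1.853 [ 0.34  0.04  1.8   0.    1.31 -1.51] [-0.1  0.6  0.2] 0.07583735478942209
ptr 6
[[230.   178.06  52.  ]
 [231.   178.22 151.  ]
 [232.   178.12 261.  ]
 [233.   177.71 212.  ]
 [234.   177.44 218.  ]
 [235.   177.22 203.  ]
 [236.   177.16 162.  ]
 [237.   176.93 116.  ]
 [238.   176.79  97.  ]
 [239.   176.7   66.  ]
 [240.   176.36  45.  ]
 [241.   172.53  57.  ]
 [242.   171.5  115.  ]
 [243.   171.18  11.  ]
 [244.   176.     2.  ]
 [245.   179.27  45.  ]]
```

View pics/zz6.png

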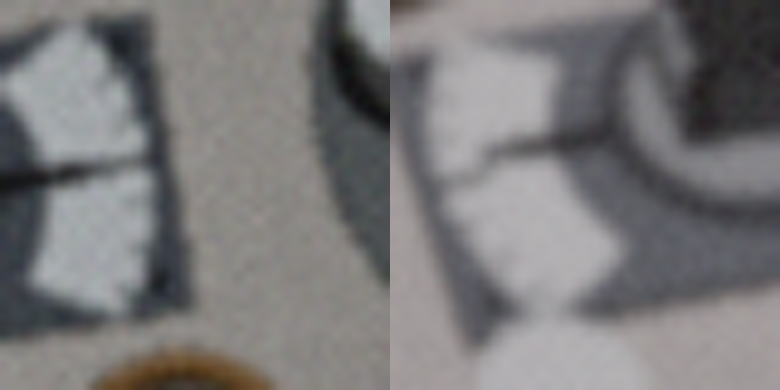

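View pics/wrist6.png

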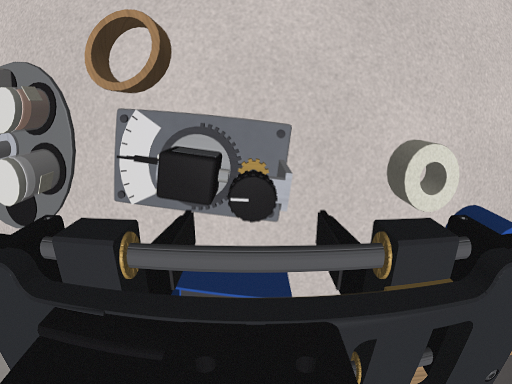

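The pointer shifted slightly on release. The wrist picture shows the pointer near (140,159) and the mark near (122,157), so I'll enlarge that.

```bash
python3 - <<'E'
from h import *
d=ld("wrist6"); cv2.imwrite("pics/w6z.png",cv2.resize(d["img"][130:190,105:185,::-1],None,fx=9,fy=9,interpolation=cv2.INTER_CUBIC))
E
```

```text
(no output)
```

View pics/w6z.png

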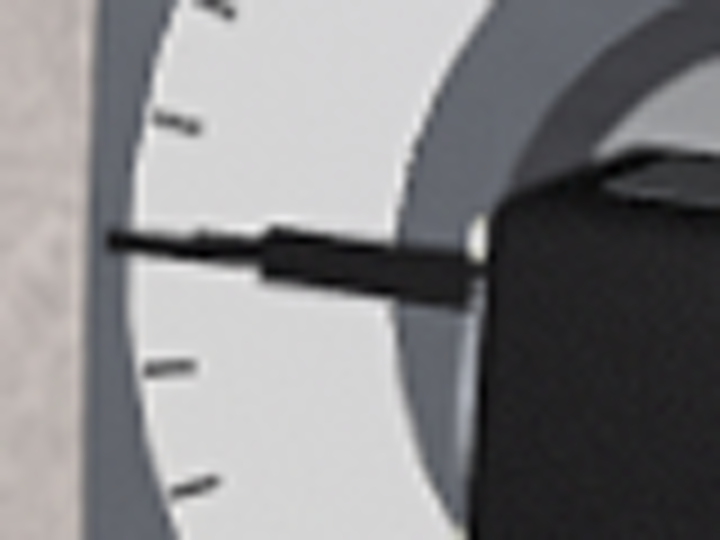

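```bash
python3 - <<'E'
from h import *
d=ld("wrist6"); q=lambda u,v:(105+(u+.5)/9-.5,130+(v+.5)/9-.5)
tip=castw(d,q(205,241),.02)[:2]
base=castw(d,q(440,280),.02)[:2]
mk=castw(d,q(115,241),.0125)[:2]; a=castw(d,q(178,124),.0125)[:2];b=castw(d,q(168,370),.0125)[:2]
C=np.array([.601,-.105])
print("tip",tip,"ptr base",base,"mark outer",mk,"ticks mid",(a+b)/2, "cam",(-d["R"].T@d["t"]))
u=(C-mk)/np.linalg.norm(C-mk);print("u by mark->carousel",u)
for u in (u,np.array([.1527,-.988])/np.hypot(.1527,.988)):
  n=np.array([-u[1],u[0]]); print("lateral tip-mark mm",1e3*(tip-mk)@n,"along",1e3*(tip-mk)@u,"lat tip-tickmid",1e3*(tip-(a+b)/2)@n,"origin est",mk-.101*u)
E
```

```text
tip [0.56646222 0.09746211] ptr base [0.56281991 0.13198048] mark outer [0.57189856 0.08062282] ticks mid [0.5705908 0.0896208] cam [0.48164586 0.23406842 0.35519987]
u by mark->carousel [ 0.15488538 -0.98793245]
lateral tip-mark mm -2.7625702116579256 along -17.47808904769283 lat tip-tickmid -2.864250538253637 origin est [0.55625513 0.180404  ]
lateral tip-mark mm -2.8004921734489345 along -17.472052956646827 lat tip-tickmid -2.882442195960322 origin est [0.5564717  0.18043771]
```

```bash
python3 - <<'E'
from h import *
d=ld("wrist6"); g=cv2.cvtColor(d["img"],cv2.COLOR_RGB2GRAY).astype(float)
C=np.array([.601,-.105]);u0=np.array([.1527,-.988]);n0=np.array([.988,.1527])
for c in range(116,157):
    col=g[150:170,c]; w=np.clip(0.75*np.median(col)-col,0,None); 
    if w.sum()<20: continue
    y=150+(w*np.arange(20)).sum()/w.sum(); 
    o=[]
    for z in(.0125,.02):
        X=castw(d,(c,y),z)[:2]; o+=[1e3*(X-C)@n0,270+0*1+0 if 0 else 1e3*(X-C)@u0+296]
    print(c,round(y,2),int(w.sum()),np.round(o,1))
E
```

```text
117 156.32 103 [ -0.4 108.6  -1.8 105. ]
118 156.48 92 [ -0.3 107.2  -1.8 103.6]
119 156.5 152 [ -0.4 105.8  -1.9 102.2]
120 156.58 264 [ -0.5 104.3  -1.9 100.8]
121 156.76 271 [ -0.4 102.9  -1.8  99.4]
122 156.87 287 [ -0.4 101.5  -1.8  98. ]
123 156.97 278 [ -0.4 100.   -1.8  96.6]
124 157.15 301 [-0.3 98.6 -1.7 95.2]
125 157.23 311 [-0.3 97.2 -1.8 93.8]
126 157.14 339 [-0.6 95.8 -2.  92.5]
127 157.04 397 [-0.9 94.4 -2.3 91.1]
128 157.12 362 [-0.9 93.  -2.3 89.7]
129 157.2 374 [-0.9 91.6 -2.4 88.4]
130 157.31 388 [-1.  90.2 -2.4 87. ]
131 157.35 395 [-1.  88.9 -2.5 85.7]
132 157.45 368 [-1.1 87.5 -2.5 84.3]
133 157.53 395 [-1.1 86.1 -2.5 83. ]
134 158.07 635 [-0.6 84.7 -2.  81.6]
135 157.79 783 [-1.1 83.3 -2.5 80.3]
136 157.89 775 [-1.1 82.  -2.5 78.9]
137 158.05 774 [-1.  80.6 -2.4 77.6]
138 158.28 744 [-0.9 79.2 -2.3 76.2]
139 158.42 759 [-0.8 77.9 -2.3 74.9]
140 158.49 764 [-0.9 76.5 -2.3 73.6]
141 158.65 772 [-0.8 75.2 -2.3 72.3]
142 158.82 744 [-0.7 73.8 -2.2 70.9]
143 159.03 767 [-0.6 72.5 -2.1 69.6]
144 159.19 759 [-0.6 71.1 -2.  68.3]
145 159.35 763 [-0.5 69.8 -2.  67. ]
146 159.47 763 [-0.5 68.4 -1.9 65.7]
147 159.56 768 [-0.5 67.1 -2.  64.4]
148 159.72 586 [-0.5 65.8 -1.9 63.1]
149 159.83 234 [-0.5 64.4 -1.9 61.8]
150 160.01 240 [-0.4 63.1 -1.8 60.5]
151 160.16 268 [-0.4 61.8 -1.8 59.2]
152 160.28 274 [-0.4 60.5 -1.8 57.9]
153 160.37 270 [-0.4 59.2 -1.8 56.6]
154 160.44 261 [-0.4 57.9 -1.9 55.3]
155 160.63 268 [-0.4 56.5 -1.8 54.1]
156 160.62 261 [-0.5 55.3 -1.9 52.8]
```

The release left the tip about 2 mm past the mark. Pointer slope and tip-to-mark offset agree, and the limits are 5 and 6 mm. Next I'll go above the carousel handle.

Call:
carry_out:
  xyz:
    - [-0.1, -0.45, -0.05]
    - [-0.2, -0.9, -0.11]
  yaw: [-0.1, -0.21]
  fingers: [1, 1]

```text
time: 7.55
position: [0.5553, 0.1794, 0.2158]
ee_rot: [-0.137, 0.695, 0.137, 0.692]
ft_force: [-0.6, 0.3, -0.0]
gripper_width: 0.0907
```

Call:
carry_out:
  xyz:
    - [0, -0.44, -0.1]
    - [0, -0.88, -0.21]
  yaw: [0, 0]
  fingers: [1, 1]

```text
time: 7.8
position: [0.5665, 0.1075, 0.216]
ee_rot: [-0.136, 0.695, 0.136, 0.693]
ft_force: [0.4, 0.4, 0.1]
gripper_width: 0.0944
```

Call:
carry_out:
  xyz:
    - [0, -0.44, -0.1]
    - [0, -0.88, -0.21]
  yaw: [0, 0]
  fingers: [1, 1]

```text
time: 8.05
position: [0.5775, 0.036, 0.2158]
ee_rot: [-0.136, 0.695, 0.136, 0.693]
ft_force: [1.0, -0.5, -0.7]
gripper_width: 0.0952
```

Call:
carry_out:
  xyz:
    - [-0.1, -0.44, -0.1]
    - [-0.2, -0.88, -0.21]
    - [-0.2, -0.88, -0.21]
  yaw: [0, 0, 0]
  fingers: [1, 1, 1]

```text
time: 8.43
position: [0.5892, -0.0363, 0.2328]
ee_rot: [-0.135, 0.695, 0.135, 0.693]
ft_force: [-0.6, -0.1, -0.1]
gripper_width: 0.0951
```

```bash
python3 snap.py 7 wrist
```

```text
8.475 [ 0.5889 -0.035   0.2325] psi 1.956 [-0.15 -0.01  1.79  0.    1.36 -2.11] [-0.4  0.3 -0.5] 0.09509936532660783
```

View pics/wrist7.png

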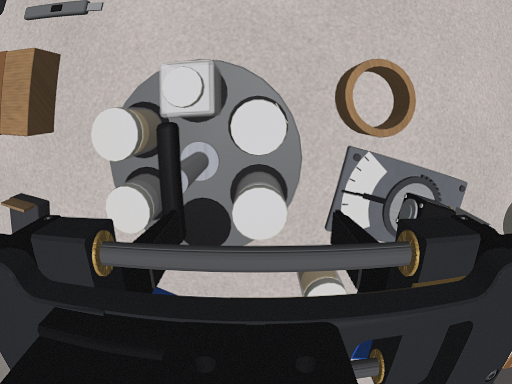

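The wrist picture shows the bar from (168,124) to about (173,240) and the square jar cap at (184,87). I'll cast these points.

```bash
python3 - <<'E'
from h import *
d=ld("wrist7")
a=castw(d,(168,123),.166);b=castw(d,(173,240),.166);cap=castw(d,(183,87),.107);r=castw(d,(204,161),.027);sq=[castw(d,p,.090) for p in((161,65),(212,62),(214,115),(163,117))]
print(a,b,"mid",(a+b)/2,np.linalg.norm(a-b),np.arctan2(*(b-a)[1::-1]),"cap",cap,"ring",r)
C=np.array([.601,-.105]);v=C-cap[:2];print(np.linalg.norm(v),np.arctan2(v[1],v[0])); print(np.mean(sq,axis=0))
E
```

```text
[ 0.55541495 -0.12014779  0.166     ] [ 0.64350519 -0.08675566  0.166     ] mid [ 0.59946007 -0.10345173  0.166     ] 0.09420681733495519 0.3623316785074651 cap [ 0.52562585 -0.13463703  0.107     ] ring [ 0.6006299  -0.09889454  0.027     ]
0.08099145884951917 0.37462956701238587
[ 0.5263488  -0.13455627  0.09      ]
```

Call:
carry_out:
  xyz:
    - [0, -0.43, -0.1]
    - [0, -0.85, -0.19]
    - [0, -0.85, -0.19]
  yaw: [0.01, 0.02, 0.02]
  fingers: [1, 1, 1]

```text
time: 8.85
position: [0.6006, -0.1034, 0.2326]
ee_rot: [-0.132, 0.696, 0.133, 0.694]
ft_force: [0.5, 0.6, 1.0]
gripper_width: 0.0949
```

```bash
python3 snap.py 8 wrist
```

```text
8.9 [ 0.6005 -0.1024  0.2328] psi 1.948 [-0.26  0.04  1.74  0.    1.36 -2.21] [ 0.1 -0.2  0.2] 0.09519728029138608
```

View pics/wrist8.png

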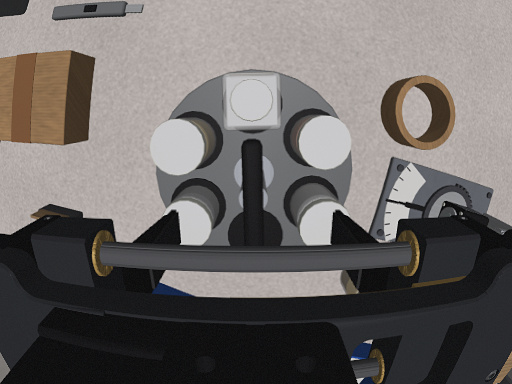

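The bar is centred between the fingers (x≈253) and lies along the tool z. I'll descend and close.

Call:
carry_out:
  xyz:
    - [0.35, -0.01, 0]
    - [0.7, -0.02, 0]
    - [0.95, -0.02, 0]
    - [0.95, -0.02, 0]
  yaw: [0, 0, 0, 0]
  fingers: [1, 1, 0.3, 0]

```text
time: 9.4
position: [0.6003, -0.1032, 0.1559]
ee_rot: [-0.132, 0.696, 0.134, 0.693]
ft_force: [-0.3, 0.0, 0.0]
gripper_width: 0.0809
```

Call:
carry_out:
  xyz:
    - [0, 0, 0]
    - [0, 0, 0]
    - [0, 0, 0]
    - [0, 0, 0]
    - [0, 0, 0]
    - [0, 0, 0]
  yaw: [0, 0, 0, 0, 0, 0]
  fingers: [-0.3, -0.5, -0.8, -1, -1, -1]
  force: 30

```text
time: 10.15
position: [0.6019, -0.1051, 0.1585]
ee_rot: [-0.133, 0.694, 0.132, 0.695]
ft_force: [0.8, -1.4, -0.1]
gripper_width: 0.0227
```

```bash
python3 snap.py 9 wrist scene
```

```text
10.25 [ 0.6019 -0.1051  0.1585] psi 1.948 [-0.26  0.1   1.81 -0.    1.23 -2.21] [-0.1 -1.8 -1.2] 0.022476937386800084
```

View pics/wrist9.png

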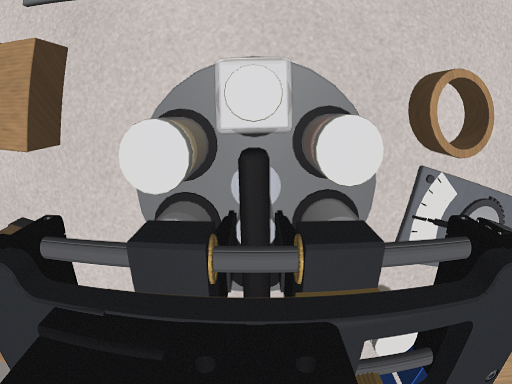

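Call:
carry_out:
  xyz:
    - [0, 0, 0]
    - [0, 0, 0]
    - [0, 0, 0]
    - [0, 0, 0]
  yaw: [0, 0, 0, 0]
  fingers: [-1, -1, -1, -1]

```text
time: 10.75
position: [0.6019, -0.1051, 0.1585]
ee_rot: [-0.133, 0.694, 0.132, 0.695]
ft_force: [2.0, -5.1, -1.3]
gripper_width: 0.0231
```

The opening stays at 23 mm, which is the 24 mm post and not the 16 mm bar, because the fingertips reach below the bar. I'll reopen, rise 11 mm and grip the bar.

Call:
carry_out:
  xyz:
    - [0, 0, 0]
    - [0, 0, 0]
    - [-0.07, 0, 0]
    - [-0.14, 0, 0]
    - [-0.14, 0, 0]
  yaw: [0, 0, 0, 0, 0]
  fingers: [-0.4, -0.3, -0.3, -0.3, -0.3]

```text
time: 11.38
position: [0.6023, -0.1046, 0.1708]
ee_rot: [-0.133, 0.694, 0.132, 0.695]
ft_force: [0.5, -0.4, -0.0]
gripper_width: 0.0332
```

Call:
carry_out:
  xyz:
    - [0, 0, 0]
    - [0, 0, 0]
    - [0, 0, 0]
    - [0, 0, 0]
    - [0, 0, 0]
    - [0, 0, 0]
  yaw: [0, 0, 0, 0, 0, 0]
  fingers: [-0.6, -0.8, -1, -1, -1, -1]
  force: 30

```text
time: 12.12
position: [0.6018, -0.1051, 0.1694]
ee_rot: [-0.133, 0.695, 0.132, 0.695]
ft_force: [2.2, -5.3, -3.4]
gripper_width: 0.016
```

The opening is now 16 mm, so the bar is held. I'll turn the carousel clockwise (positive yaw) slowly.

Call:
carry_out:
  xyz:
    - [0, 0, 0]
    - [0, 0, 0]
    - [0, 0, 0]
    - [0, 0, 0]
    - [0, 0, 0]
    - [0, 0, 0]
  yaw: [0.1, 0.25, 0.45, 0.65, 0.85, 1]
  fingers: [-1, -1, -1, -1, -1, -1]

```text
time: 12.88
position: [0.6018, -0.1054, 0.1695]
ee_rot: [0.044, 0.706, -0.045, 0.706]
ft_force: [1.4, -6.4, -2.8]
gripper_width: 0.0159
```

Call:
carry_out:
  xyz:
    - [0, 0, 0]
    - [0, 0, 0]
    - [0, 0, 0]
    - [0, 0, 0]
    - [0, 0, 0]
    - [0, 0, 0]
  yaw: [0.15, 0.3, 0.5, 0.7, 0.85, 1]
  fingers: [-1, -1, -1, -1, -1, -1]

```text
time: 13.62
position: [0.6017, -0.1056, 0.1694]
ee_rot: [0.217, 0.673, -0.218, 0.673]
ft_force: [1.0, -6.2, -3.8]
gripper_width: 0.016
```

Call:
carry_out:
  xyz:
    - [0, 0, 0]
    - [0, 0, 0]
    - [0, 0, 0]
    - [0, 0, 0]
    - [0, 0, 0]
    - [0, 0, 0]
    - [0, 0, 0]
  yaw: [0.15, 0.3, 0.5, 0.7, 0.85, 1, 1]
  fingers: [-1, -1, -1, -1, -1, -1, -1]

```text
time: 14.5
position: [0.6016, -0.1057, 0.1694]
ee_rot: [0.376, 0.598, -0.377, 0.599]
ft_force: [1.4, -6.7, -3.4]
gripper_width: 0.0159
```

```bash
python3 snap.py 10 wrist scene top
```

```text
14.65 [ 0.6016 -0.1057  0.1694] psi 0.448 [-0.26  0.09  1.8  -0.    1.25 -0.71] [ 1.3 -6.1 -2.7] 0.015833488572825762
```

View pics/wrist10.png

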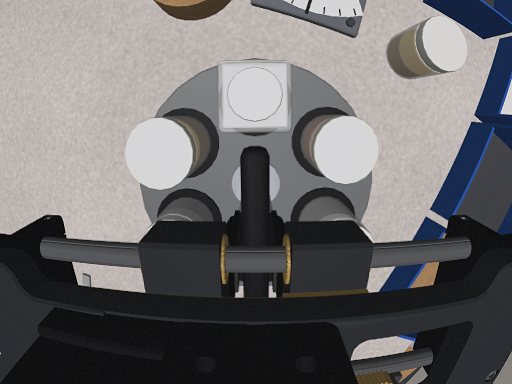

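View pics/scene10.png

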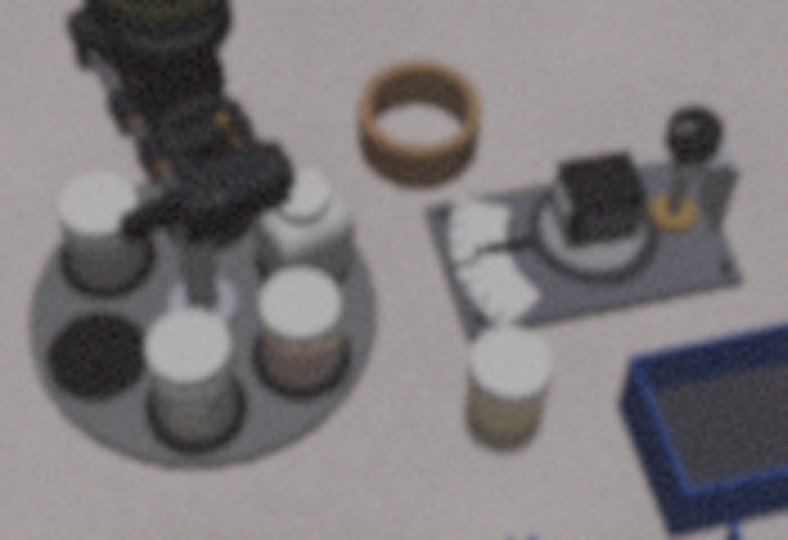

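The square jar turned with the grip. Its direction is now about 2.02 rad against a target of about 1.727, so I'll turn the remaining 0.29 rad.

Call:
carry_out:
  xyz:
    - [0, 0, 0]
    - [0, 0, 0]
    - [0, 0, 0]
    - [0, 0, 0]
    - [0, 0, 0]
    - [0, 0, 0]
  yaw: [0.15, 0.3, 0.45, 0.58, 0.58, 0.58]
  fingers: [-1, -1, -1, -1, -1, -1]

```text
time: 15.4
position: [0.6015, -0.1057, 0.1694]
ee_rot: [0.458, 0.537, -0.46, 0.538]
ft_force: [0.9, -6.7, -1.8]
gripper_width: 0.0159
```

```bash
python3 snap.py 11 wrist scene top; python3 zz.py 11; python3 ridge.py 11 | sed -n '12,24p'
```

```text
15.55 [ 0.6015 -0.1058  0.1694] psi 0.158 [-0.26  0.09  1.8  -0.    1.25 -0.42] [ 1.4 -6.9 -1.5] 0.015874090286604327
ptr 11
[[230.   178.14  51.  ]
 [231.   178.17 122.  ]
 [232.   178.17 233.  ]
 [233.   177.67 227.  ]
 [234.   177.42 212.  ]
 [235.   177.34 194.  ]
 [236.   177.15 172.  ]
 [237.   176.93 115.  ]
 [238.   176.85  89.  ]
 [239.   176.63  59.  ]
 [240.   175.97  36.  ]
 [241.   172.19  63.  ]
```

View pics/wrist11.png

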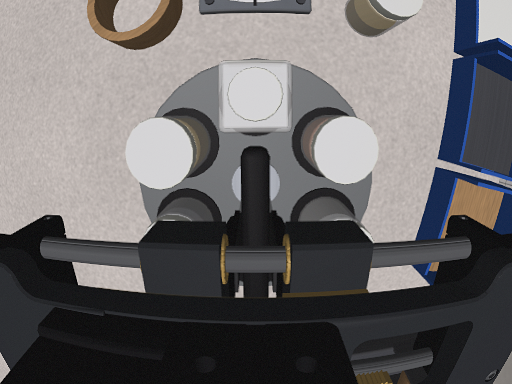

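View pics/scene11.png

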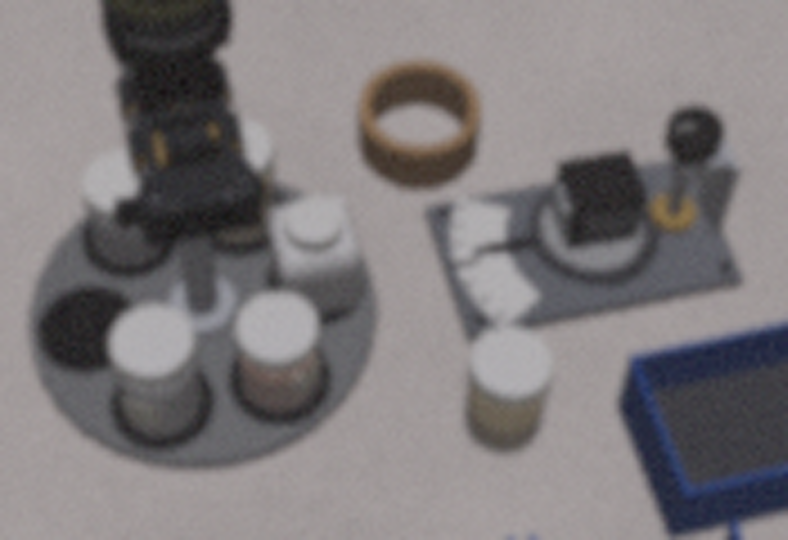

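View pics/top11.png

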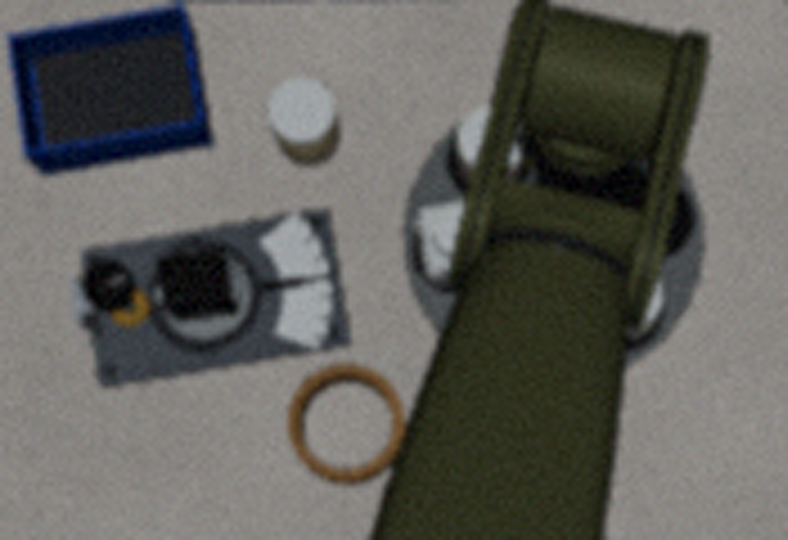

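In the wrist view the cap (255,94), the bar and the middle of the base's front edge (199 to 312, mid ≈255) are on one column. I'll do a numeric check.

```bash
python3 - <<'E'
from h import *
d=ld("wrist11");s=ld("scene11");C=np.array([.6015,-.1055])
cap=castw(d,(255,94),.107)[:2];e1=castw(d,(199.5,13),.012)[:2];e2=castw(d,(311.5,12),.012)[:2];m=(e1+e2)/2
cs=cast(s,S(316,226),.105)[:2]
ang=lambda p:np.arctan2(*(p-C)[::-1])
e=e2-e1
print("cap",cap,ang(cap),"scene cap",cs,ang(cs),"front mid",m,ang(m),"len",np.linalg.norm(e),"edge normal",np.arctan2(e[1],e[0])+np.pi/2)
t=ld("top11");print("front corners top",[cast(t,T(*p),.012) for p in((328,210),(351,345))])
E
```

```text
cap [ 0.58902105 -0.0231587 ] 1.7212033474973374 scene cap [ 0.5912644  -0.02357549] 1.6950916657210946 front mid [0.57383691 0.0740718 ] 1.7236450600285131 len 0.1181615557931822 edge normal 1.738444597121707
front corners top [array([0.62898916, 0.08497574, 0.012     ]), array([0.51287296, 0.06565068, 0.012     ])]
```

The cap direction is 1.72 rad against 1.72–1.74 for the base line. The scene view gives 1.695, and the tolerance is 0.106 rad. The bar is still gripped and still, so I'll hand in.

Call:
carry_out:
  xyz:
    - [0, 0, 0]
    - [0, 0, 0]
    - [0, 0, 0]
    - [0, 0, 0]
  yaw: [0, 0, 0, 0]
  fingers: [-1, -1, -1, -1]

```text
time: 16.05
position: [0.6015, -0.1058, 0.1694]
ee_rot: [0.458, 0.537, -0.46, 0.538]
ft_force: [1.0, -7.0, -2.3]
gripper_width: 0.016
```

```bash
python3 -c "
from rig import *
print(job_done())"
```

```text
the job is handed in; nothing more can be done
None
```

I aimed the reader with its knob, turned the carousel about 1.8 rad clockwise by its T-handle, and handed the job in at about 16 s with the bar still gripped. No verdict was reported.

- **Pointer:** letting go of the knob nudged the pointer. My last checks put its tip about 2 mm past the long mark, against limits of 5 and 6 mm. The top view read about 1.5 mm and the wrist view 2 to 2.8 mm.
- **Label:** the square jar pointed at 1.72 rad in the wrist view, and the base line lay at 1.72–1.74 rad. The scene view read 1.695 rad, about 3–5 mm at the label, against the 12 mm limit.
- **Hold:** the gripper held the 16 mm bar with a commanded 30 N and was not moving. My first grip had closed on the 24 mm post, so I reopened, rose and took the bar instead.
- **Other things on the table:** the arm stayed above them throughout. They looked unmoved in the last pictures, but I did not measure them.

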